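# Hang the red key on the hook deep in the low key cabinet and shut its door

### The job

Put the red key away: hang it by its ring on the hook deep inside the small open key cabinet, let go so that it hangs freely, then push the cabinet's door fully shut. Leave the blue key, the jar and the black tape where they are.

Things in the scene. Friction and masses are not known exactly. Their poses are not given: they have to be found in the camera images.
- red_key: Key with a red plastic fob, lying flat, 80 g. Origin on its underside; x runs along it towards the ring, z up. Fob: block from x=-60 to +40 mm, 30 mm wide (y), 16 thick (z). A brass blade sticks out of the tail to x=-92 (11 mm wide). A steel shank at the other end carries a ring. Grip it across the width near the fob's tail, x=-45 mm (120 mm from the ring's centre).
- red_key_ring (a point): Centre of the red key's steel ring, at [75, 0, 8] mm in the key's frame, same axes. The ring lies flat in the key's x-y plane: 26 mm clear inside, 38 mm outside, its bar 6 mm thick.
- blue_key: The same key with a blue fob; a bystander to be left alone. Either key may lie in either of the two places.
- key_cabinet: Grey steel key cabinet fixed on the worktop, 110 deep (x) x 200 wide (y) x 260 mm high, 4 mm sheet. Origin: centre of its underside; x points to its back, y to its left, z up. The front (x=-55 mm) is open from z=4 to 207; above, a header sheet closes it. Roof underside z=256, back wall's inner face x=+51 (hook plate to +48).
- hook_tip (a point): Top of the brass hook's upturned tip, at [7, 0, 214] mm in the cabinet's frame, same axes. A 6 mm round bar runs from the back wall at z=195 (its centre) forward to x=+10 and turns up to this tip. The tip is higher than the opening: put the key in tilted 30 to 45 deg, ring end up, ring over the tip, then down; let go, it swings down and hangs.
- cabinet_door (a joint): Door angle: 0 shut, to 2.2 rad open; starts at 1.7 to 2.1. Grey panel 200 wide, 260 high (worktop to cabinet top), 12 mm thick. Upright hinge axis at x=-57, y=+100 mm in the cabinet's frame. Shut, it runs 200 mm from there along -y, outer face at x=-69; it opens towards the cabinet's -x, then +y. Light friction (0.08 N m), stays where left, no latch.
- cabinet_door_edge (a point): Top corner of the door's outer face at its free edge, 260 mm above the worktop, 200 mm from the hinge axis. A small black knob (22 mm wide, 18 mm proud, at height 100 mm) stands on the outer face 25 mm from the free edge.
- jar: Empty clear jar with a dark lid, 70 mm wide, 86 mm high; bystander. Origin under its centre.
- black_tape: Roll of black electrical tape lying flat to the right of the keys (not the one far off by the tool box), 58 mm across, 19 mm high; bystander. Origin under its centre.

How it is judged:
By the outcome, as a careful person would: the job done as asked, in the order asked, and still so for the second after the job is handed in, with the robot touching nothing.
It also fails if it takes over 64 s, if anything falls off the work surface, if the arm or the gripper's body presses on something with over 40 N, if the wrist force passes 120 N, or if a joint passes its speed limit or range.

### The arm

A 6-joint arm with a two-finger parallel gripper is mounted at the origin on a cart in front of the work surface, level with it; the furniture and walls round the work are solid. World frame = base frame: x ahead of the robot, y to its left, z up, the work surface at z = 0. Lengths are in m, angles in rad, forces in N, time in s.
With the tool pointing down it reaches from about 0.4 to 0.825 m from the base axis. Payload 7 kg.
Tool frame: the origin (TCP) lies on the front face of the gripper's body, between the roots of the fingers; the fingertips stand 66 mm ahead of it and the grasp point (between the pads) lies 47 mm ahead of it; z points along the fingers, y is the line along which they close (so a half turn about z gives the same grasp; the last joint's range is limited). The gripper opens to 88 mm and grips with 3 to 60 N. Pads are 19 mm wide; open, the fingers measure 130 mm over their backs; the gripper's body (78 mm by 193 mm) begins 47 mm behind the grasp point.
Start: joints at [-0.879, 0.359, 0.012, 0, -1.224, -0.288], TCP at [0.265, -0.621, 0.292] pointing down, gripper open.
Joint ranges: [-3.07, 3.07], [-1.43, 2.12], [-1.02, 1.25], [-3.03, 1.67], [-3.05, -0], [-3.03, 3.03]. Speed limits (rad/s): [2.39, 2.39, 3.01, 3.14, 3.14, 3.14].

### API

Orientations are given as [roll, pitch, yaw] about the fixed x, y, z axes, in that order (R = Rz(yaw) Ry(pitch) Rx(roll)).
In Python, from station import arm gives the robot as it stands. The module is installed in compiled form; this text tells all that it offers.
- The arm moves only by the tool move_arm, never from a script. Its argument "increments" is a list of rows, each an object of numbers: "jaw": the gripper command: -1 is shut, 1 is fully open, values between are in proportion; "dx", "dy", "dz": the shift along the tool's x, y, z in m; "twist": the turn about the tool's z in rad. A call has 1 to 12 rows; each row shifts and turns the commanded pose from where the row before left it, along the tool's axes as they then stand; what a row does not reach is not made up. A row lasts 1/12 s, in which the tool goes at most 41.7 mm and 7.16 degrees, less where a joint would pass 70% of its speed; a pose out of reach is approached as far as the arm can. A call is refused whole if a number of a shift passes 0.0417 or a number of a turn 0.125, either way. A call with a gripper value outside its range is refused whole. The fingers move at their own pace and stop on an object; "force" is the grip in N (left out, the last holds). Time passes only in rows, so rows that do not move let the fingers close. It gives the time, the measured TCP pose, the force, the opening and the grip force at its end, in the units of the state.
- arm.get_state(): the state, without advancing time (a new reading comes with each control period).
- arm.grab_frame(name): name is "side" or "top"; returns the picture (480x640x3 uint8, blue, green, red); there is no depth.
- arm.camera_info(name): a dict with "K" (3x3 intrinsics, pixels), "extrinsics" (4x4, takes a point from camera to world coordinates). Camera axes: x right, y down, z forward; pixel columns grow to the right and rows downward; lengths in m; the calibration is good to about 2 mm. A picture is of the moment at which its call begins. camera_info takes no time and is no camera call.
- arm.job_done(): hands the job in; it is judged then, once.
Trained networks look in the newest picture that a camera, given by its name, has taken for a name from the list of things; names that differ only in an ending like _2 or _b are one class to them, and where a whole thing is asked for, a point or a joint stands for the part that bears it (a point fixed in the world has none). Each returns a list of dicts, best first, with "score" (0 to 1); they miss things now and then, are a little off and sometimes report something else, mostly with a low value. They report only what shows in the picture. A call takes as long as a camera call.
- arm.find_in(camera, name): "position" ([x, y, z] in m, in world coordinates, good to about 4 mm: the middle of the surface that is visible of it).
- arm.silhouettes(camera, name): "pixels" (480x640 bool, what is visible of it).
- arm.pinpoint(camera, name): "position" ([x, y, z] in m, in world coordinates, good to about 4 mm: a listed point, or the origin of a listed thing).
The state is a dict: "t": time; "q": joint angles; "qd": joint speeds; "joint_efforts": joint torques, N m; "eef_pos": TCP position; "ee_rot": TCP orientation; "force": force on the tool from outside, world axes, zero at the start; "moment": the same for the moment, N m; "width": finger opening in m; "gripper_force": force on a finger pad.
Only numpy, scipy, OpenCV 4.12 (cv2) and the standard library are available. Lean on these libraries where they do the work, as an engineer would, in place of code of your own. Each camera call takes 0.05 s, during which the arm holds its last target. There are 200 camera calls.

## Working session

There is one attempt and no reset: what is moved stays moved. The work goes in short steps, Python scripts to look and compute and a tool call to move; the robot and the scene stay as the last step left them, time stands still between calls to the robot, and variables do not carry over. Pictures are saved under pics/ and viewed, at most 10 in all, crops included, and the job is handed in when it is done.

Besides the shell and the picture viewer there is one more tool, called by a JSON object that holds its "op" and its "data", one argument or row to a line. move_arm: Moves the arm, as the interface text tells. Its arguments: {"type":"object","properties":{"increments":{"type":"array"},"force":{"type":"number"}},"required":["increments"]}

```bash
mkdir -p pics
cat > m.py <<'E'
from station import arm
import cv2,numpy as np
E
python3 - <<'E'
from m import *
for c in ["side","top"]:
    cv2.imwrite(f"pics/{c}0.png",arm.grab_frame(c))
    i=arm.camera_info(c); print(c,np.round(i["K"],1).tolist(),np.round(i["extrinsics"],3).tolist())
    for n in ["red_key","red_key_ring","blue_key","key_cabinet","hook_tip","cabinet_door_edge","jar","black_tape"]:
        r=arm.pinpoint(c,n); print(n,[(np.round(d["position"],3).tolist(),round(d["score"],2)) for d in r[:2]])
s=arm.get_state();print(s["t"],s["eef_pos"],s["ee_rot"],s["width"])
E
```

```text
side [[460.9, 0.0, 315.3], [0.0, 460.9, 237.2], [0.0, 0.0, 1.0]] [[0.998, -0.045, 0.043, 0.526], [-0.06, -0.494, 0.867, -1.278], [-0.017, -0.868, -0.496, 0.829], [0.0, 0.0, 0.0, 1.0]]
red_key [([0.53, -0.377, 0.002], 0.78)]
red_key_ring [([0.605, -0.402, 0.009], 0.82)]
blue_key [([0.482, -0.166, -0.004], 0.61)]
key_cabinet [([0.686, 0.149, -0.0], 0.58)]
hook_tip [([0.694, 0.144, 0.215], 0.68)]
cabinet_door_edge [([0.438, 0.295, 0.257], 0.81)]
jar [([0.702, -0.152, 0.001], 0.74), ([0.693, 0.144, 0.218], 0.24)]
black_tape [([0.582, -0.524, -0.002], 0.96), ([0.704, -0.15, 0.001], 0.47)]
top [[438.4, 0.0, 314.0], [0.0, 438.4, 246.5], [0.0, 0.0, 1.0]] [[0.028, -0.998, 0.062, 0.51], [-0.999, -0.03, -0.019, -0.13], [0.02, -0.062, -0.998, 1.389], [0.0, 0.0, 0.0, 1.0]]
red_key [([0.527, -0.377, 0.001], 0.95)]
red_key_ring [([0.604, -0.405, 0.005], 0.85)]
blue_key []
key_cabinet [([0.685, 0.146, -0.002], 0.85), ([0.603, -0.402, 0.004], 0.51)]
hook_tip []
cabinet_door_edge [([0.436, 0.296, 0.259], 0.84)]
jar [([0.704, -0.153, 0.002], 0.85)]
black_tape [([0.578, -0.522, -0.002], 0.74)]
0.9 [ 0.26515125 -0.62069875  0.29217105] [ 3.14156222e+00 -2.43784595e-05 -2.73781302e+00] 0.08779206139672809
```

View pics/side0.png

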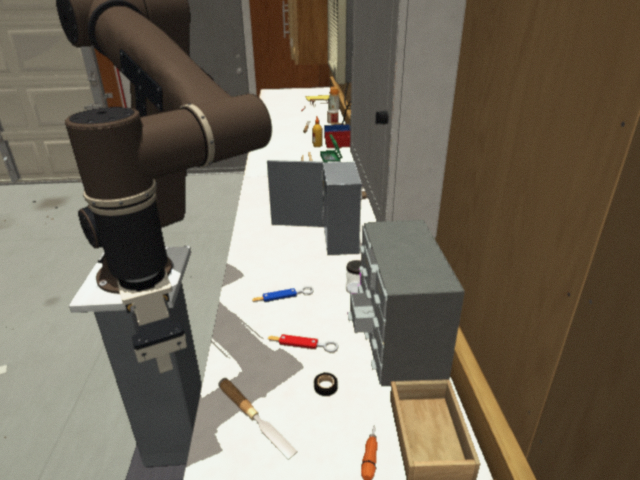

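View pics/top0.png

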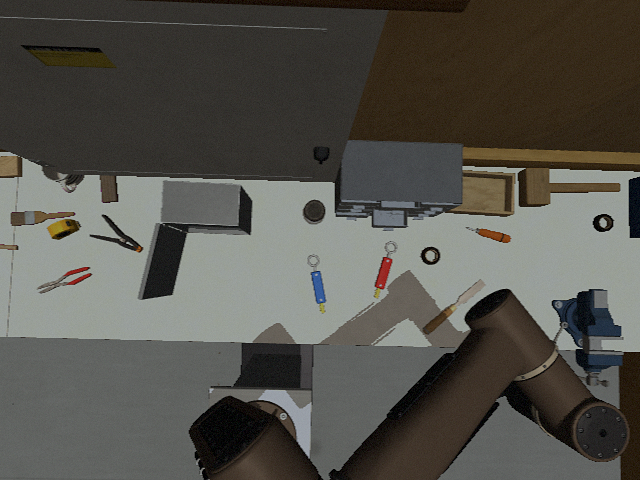

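The side view shows the red key at about (300,342), the blue key at (280,295), and the cabinet at (342,208) with its door open at (295,195). In the top view the roof is at about (207,205), the door at (163,262) and the red key at (384,270). Next I'll measure the cabinet yaw and the key angle.

```bash
cat >> m.py <<'E'
def toplane(c,uv,z):
    i=arm.camera_info(c); K=np.array(i["K"]);T=np.array(i["extrinsics"])
    uv=np.atleast_2d(uv).astype(float)
    d=np.c_[uv,np.ones(len(uv))]@np.linalg.inv(K).T@T[:3,:3].T; o=T[:3,3]
    return o+d*((z-o[2])/d[:,2])[:,None]
def proj(c,P):
    i=arm.camera_info(c); K=np.array(i["K"]);T=np.linalg.inv(i["extrinsics"])
    p=(np.atleast_2d(P)@T[:3,:3].T+T[:3,3])@K.T; return p[:,:2]/p[:,2:]
E
python3 - <<'E'
from m import *
g=arm.grab_frame("top")
for n in ["key_cabinet","red_key"]:
    r=arm.silhouettes("top",n)
    m=r[0]["pixels"]; print(n,r[0]["score"],m.sum())
    if n=="red_key":
        v,u=np.nonzero(m); P=toplane("top",np.c_[u,v],.012)[:,:2]
        rc=cv2.minAreaRect(P.astype(np.float32)*1000);print(rc)
        hsv=cv2.cvtColor(g,cv2.COLOR_BGR2HSV); mm=m&(hsv[...,1]>150)&((hsv[...,0]<8)|(hsv[...,0]>172))
        v,u=np.nonzero(mm);P=toplane("top",np.c_[u,v],.016)[:,:2]; print("fob",cv2.minAreaRect(P.astype(np.float32)*1000))
    else:
        gr=cv2.cvtColor(g,cv2.COLOR_BGR2GRAY); print(np.percentile(gr[m],[5,25,50,75,95]))
        mm=m&(gr>85); mm=cv2.morphologyEx(mm.astype(np.uint8),cv2.MORPH_OPEN,np.ones((5,5)))
        v,u=np.nonzero(mm); P=toplane("top",np.c_[u,v],.26)[:,:2]
        rc=cv2.minAreaRect(P.astype(np.float32)*1000);print(rc,cv2.boxPoints(rc).round().tolist())
c=g[160:310,120:270]; cv2.imwrite("pics/cab.png",cv2.resize(c,None,fx=4,fy=4,interpolation=cv2.INTER_CUBIC))
E
```

```text
key_cabinet 0.91 6901
[ 20.  27.  96. 101. 116.]
((662.3013916015625, 161.27435302734375), (174.97947692871094, 242.69508361816406), 7.02823543548584) [[561.0, 271.0], [590.0, 30.0], [764.0, 52.0], [734.0, 292.0]]
red_key 0.78 403
((531.584716796875, -377.6695251464844), (35.9486083984375, 182.52151489257812), 72.55891418457031)
fob ((520.3779907226562, -374.9926452636719), (27.327136993408203, 98.55471801757812), 74.299560546875)
```

View pics/cab.png

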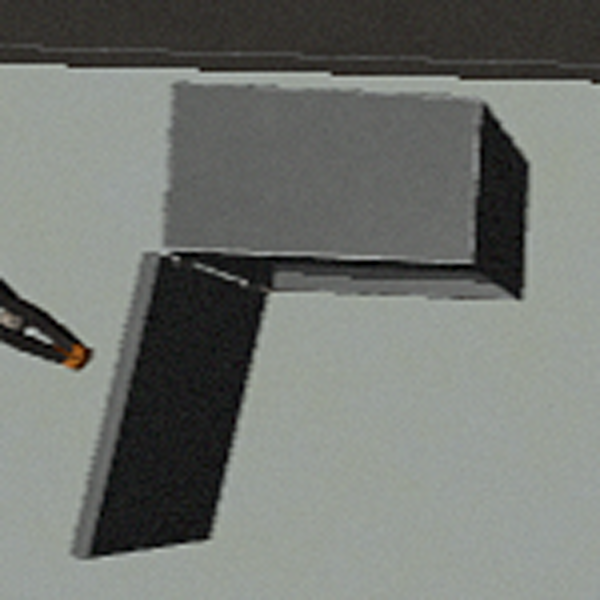

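Crop: roof corners at (174,84), (484,100), (473,264) and (164,248). The door's top strip runs from (153,253) to (80,556).

Run:
```python
from m import *
c=np.array([[174,84],[484,100],[473,264],[164,248],[147,253],[73,556],[160,253],[90,556]])/4+[119.6,159.6]
P=toplane("top",c,.26)[:,:2]; print(P.round(4).tolist())
print("centre",P[:4].mean(0)); 
for a,b in [(1,0),(2,3),(2,1),(3,0),(4,5),(6,7)]:
    d=P[b]-P[a]; print(a,b,np.linalg.norm(d).round(4),np.degrees(np.arctan2(d[1],d[0])).round(1))
```

```text
[[0.7396, 0.2441], [0.7356, 0.044], [0.6286, 0.047], [0.6329, 0.2452], [0.6293, 0.2559], [0.4347, 0.2927], [0.6296, 0.2476], [0.435, 0.282]]
centre [0.68419193 0.14505852]
1 0 0.2001 88.9
2 3 0.1983 88.8
2 1 0.107 -1.6
3 0 0.1067 -0.6
4 5 0.1981 169.3
6 7 0.1977 170.0
```

{"op": "move_arm", "data": {
  "increments": [
    {"dx":-0.0301,"dy":0.0152,"jaw":1},
    {"dx":-0.0301,"dy":0.0152,"jaw":1},
    {"dx":-0.0301,"dy":0.0152,"jaw":1},
    {"dx":-0.0301,"dy":0.0152,"jaw":1},
    {"dx":-0.0301,"dy":0.0152,"jaw":1},
    {"dx":-0.0301,"dy":0.0152,"jaw":1},
    {"dx":-0.0301,"dy":0.0152,"jaw":1},
    {"dx":-0.0301,"dy":0.0152,"jaw":1},
    {"dx":-0.0301,"dy":0.0152,"jaw":1},
    {"dx":-0.0301,"dy":0.0152,"jaw":1},
    {"twist":0.117,"jaw":1},
    {"twist":0.117,"jaw":1}
  ]
}}

```text
$.increments[0]: bad value
```

{"op": "move_arm", "data": {
  "increments": [
    {"twist":0.117,"dz":0.025,"jaw":1},
    {"twist":0.117,"dz":0.025,"jaw":1},
    {"twist":0.117,"dz":0.025,"jaw":1},
    {"twist":0.117,"dz":0.025,"jaw":1},
    {"dz":0.015,"jaw":1},
    {"jaw":1}
  ]
}}

```text
$.increments[0]: bad value
```

```bash
cat >> m.py <<'E'
def st():
    s=arm.get_state(); print("t",round(s["t"],2),"p",np.round(s["eef_pos"],4),"r",np.round(s["ee_rot"],3),"F",np.round(s["force"],1),"w",round(s["width"],4),"gf",round(s["gripper_force"],1),"q",np.round(s["q"],2)); return s
def delta(tx,ty,tz,yaw):
    s=st(); p=s["eef_pos"]; y=s["ee_rot"][2]; d=np.array([tx,ty])-p[:2]
    tw=-((yaw-y+np.pi)%(2*np.pi)-np.pi)
    print("dx %.4f dy %.4f dz %.4f twist %.4f"%(d@[np.cos(y),np.sin(y)],d@[np.sin(y),-np.cos(y)],p[2]-tz,tw))
E
python3 - <<'E'
from m import *
delta(.482,-.363,.069,-.30-np.pi)
for c in ["top","side"]:
    cv2.imwrite(f"pics/{c}1.png",arm.grab_frame(c))
    for n in ["red_key","red_key_ring"]:
        print(c,n,[(np.round(d["position"],3),round(d["score"],2)) for d in arm.pinpoint(c,n)[:1]])
g=cv2.imread("pics/side1.png");cv2.imwrite("pics/s1c.png",cv2.resize(g[240:420,180:400],None,fx=3,fy=3))
E
```

```text
t 1.05 p [ 0.2652 -0.6207  0.2922] r [-3.142 -0.    -2.738] F [ 0.6 -0.4  0.3] w 0.0878 gf 0.0 q [-0.88  0.36  0.01  0.   -1.22 -0.29]
dx -0.3006 dy 0.1518 dz 0.2232 twist 0.7038
top red_key [(array([ 0.53 , -0.377, -0.   ]), 0.87)]
top red_key_ring [(array([ 0.604, -0.402,  0.006]), 0.96)]
side red_key [(array([ 0.532, -0.38 ,  0.005]), 0.65)]
side red_key_ring [(array([ 0.604, -0.4  ,  0.007]), 0.7)]
```

View pics/s1c.png

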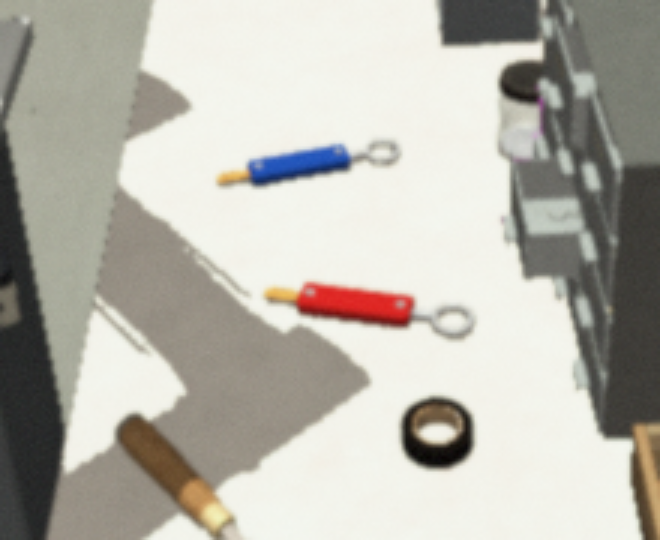

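The arm didn't move because the row was refused as a "bad value". The picture is unchanged, with the red key at crop (355,303). Next I'll send rows with all five fields.

{"op": "move_arm", "data": {
  "increments": [
    {"dx":-0.0301,"dy":0.0152,"dz":0,"twist":0,"jaw":1}
  ]
}}

```text
t: 1.43
eef_pos: [0.2846, -0.5972, 0.2915]
ee_rot: [3.141, -0.001, -2.741]
force: [2.2, 0.3, 0.2]
width: 0.0877
gripper_force: 0.0
```

{"op": "move_arm", "data": {
  "increments": [
    {"dx":-0.0301,"dy":0.0152,"dz":0,"twist":0,"jaw":1},
    {"dx":-0.0301,"dy":0.0152,"dz":0,"twist":0,"jaw":1},
    {"dx":-0.0301,"dy":0.0152,"dz":0,"twist":0,"jaw":1},
    {"dx":-0.0301,"dy":0.0152,"dz":0,"twist":0,"jaw":1},
    {"dx":-0.0301,"dy":0.0152,"dz":0,"twist":0,"jaw":1},
    {"dx":-0.0301,"dy":0.0152,"dz":0,"twist":0,"jaw":1},
    {"dx":-0.0301,"dy":0.0152,"dz":0,"twist":0,"jaw":1},
    {"dx":-0.0301,"dy":0.0152,"dz":0,"twist":0,"jaw":1},
    {"dx":-0.0301,"dy":0.0152,"dz":0,"twist":0,"jaw":1},
    {"dx":0,"dy":0,"dz":0,"twist":0.119,"jaw":1},
    {"dx":0,"dy":0,"dz":0,"twist":0.119,"jaw":1},
    {"dx":0,"dy":0,"dz":0,"twist":0.119,"jaw":1}
  ]
}}

```text
t: 2.43
eef_pos: [0.4829, -0.3618, 0.2922]
ee_rot: [-3.142, 0.0, -3.099]
force: [0.9, 0.5, -0.9]
width: 0.088
gripper_force: 0.0
```

{"op": "move_arm", "data": {
  "increments": [
    {"dx":0,"dy":0,"dz":0.03,"twist":0.119,"jaw":1},
    {"dx":0,"dy":0,"dz":0.03,"twist":0.119,"jaw":1},
    {"dx":0,"dy":0,"dz":0.03,"twist":0.119,"jaw":1},
    {"dx":0,"dy":0,"dz":0.02,"twist":0,"jaw":1},
    {"dx":0,"dy":0,"dz":0,"twist":0,"jaw":1},
    {"dx":0,"dy":0,"dz":0,"twist":0,"jaw":1}
  ]
}}

```text
t: 2.93
eef_pos: [0.482, -0.3627, 0.1817]
ee_rot: [-3.141, -0.002, 2.833]
force: [0.9, -0.5, 1.0]
width: 0.0878
gripper_force: 0.0
```

Run:
```python
from m import *
delta(.482,-.363,.069,-.31-np.pi)
for c in ["top","side"]:
    g=arm.grab_frame(c); cv2.imwrite(f"pics/{c}2.png",g)
    for n in ["red_key","red_key_ring"]:
        print(c,n,[(np.round(d["position"],3),round(d["score"],2)) for d in arm.pinpoint(c,n)[:1]])
    p=proj(c,[[.482,-.363,.008]])[0].astype(int); print(p)
g=cv2.imread("pics/side2.png");cv2.imwrite("pics/s2c.png",cv2.resize(g[220:400,180:400],None,fx=3,fy=3))
```

```text
t 2.93 p [ 0.482  -0.3627  0.1817] r [-3.141e+00 -2.000e-03  2.833e+00] F [ 0.9 -0.5  1. ] w 0.0878 gf 0.0 q [-0.32  0.33 -0.29  0.   -0.94 -1.56]
dx -0.0001 dy -0.0003 dz 0.1127 twist 0.0010
top red_key [(array([ 0.685,  0.147, -0.002]), 0.37)]
top red_key_ring [(array([ 0.601, -0.402,  0.006]), 0.62)]
[378 284]
side red_key [(array([ 0.527, -0.379,  0.002]), 0.69)]
side red_key_ring [(array([ 0.603, -0.4  ,  0.008]), 0.79)]
[282 338]
```

View pics/s2c.png

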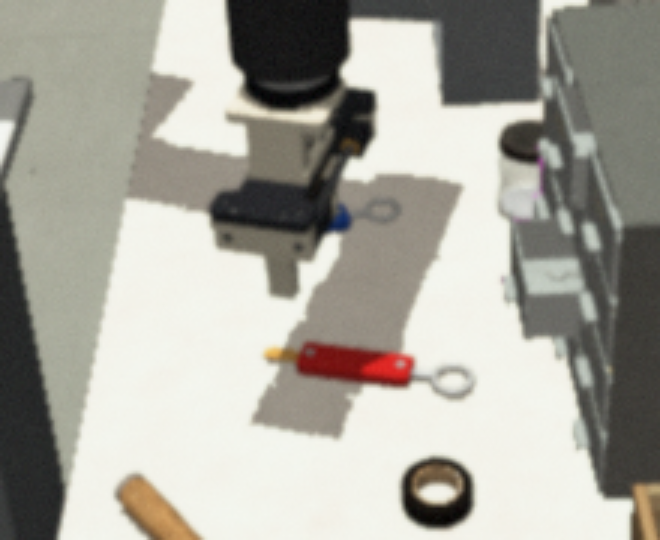

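The gripper is over the fob's tail at crop (306,354), about 5 mm too near the end. A box on the wrist at crop (355,120) faces the cabinet side, so I'll turn the tool half round to put it on the robot's side. I'll also grip 4 mm further forward.

{"op": "move_arm", "data": {
  "increments": [
    {"dx":0,"dy":0,"dz":0,"twist":-0.121,"jaw":1},
    {"dx":0,"dy":0,"dz":0,"twist":-0.121,"jaw":1},
    {"dx":0,"dy":0,"dz":0,"twist":-0.121,"jaw":1},
    {"dx":0,"dy":0,"dz":0,"twist":-0.121,"jaw":1},
    {"dx":0,"dy":0,"dz":0,"twist":-0.121,"jaw":1},
    {"dx":0,"dy":0,"dz":0,"twist":-0.121,"jaw":1},
    {"dx":0,"dy":0,"dz":0,"twist":-0.121,"jaw":1},
    {"dx":0,"dy":0,"dz":0,"twist":-0.121,"jaw":1},
    {"dx":0,"dy":0,"dz":0,"twist":-0.121,"jaw":1},
    {"dx":0,"dy":0,"dz":0,"twist":-0.121,"jaw":1},
    {"dx":0,"dy":0,"dz":0,"twist":-0.121,"jaw":1},
    {"dx":0,"dy":0,"dz":0,"twist":-0.121,"jaw":1}
  ]
}}

```text
t: 4.23
eef_pos: [0.4825, -0.3628, 0.1831]
ee_rot: [-3.14, 0.0, -1.994]
force: [0.5, -0.3, -0.2]
width: 0.0875
gripper_force: 0.0
```

{"op": "move_arm", "data": {
  "increments": [
    {"dx":0,"dy":0,"dz":0,"twist":-0.121,"jaw":1},
    {"dx":0,"dy":0,"dz":0,"twist":-0.121,"jaw":1},
    {"dx":0,"dy":0,"dz":0,"twist":-0.121,"jaw":1},
    {"dx":0,"dy":0,"dz":0,"twist":-0.121,"jaw":1},
    {"dx":0,"dy":0,"dz":0,"twist":-0.121,"jaw":1},
    {"dx":0,"dy":0,"dz":0,"twist":-0.121,"jaw":1},
    {"dx":0,"dy":0,"dz":0,"twist":-0.121,"jaw":1},
    {"dx":0,"dy":0,"dz":0,"twist":-0.121,"jaw":1},
    {"dx":0,"dy":0,"dz":0,"twist":-0.121,"jaw":1},
    {"dx":0,"dy":0,"dz":0,"twist":-0.121,"jaw":1},
    {"dx":0,"dy":0,"dz":0,"twist":-0.121,"jaw":1},
    {"dx":0,"dy":0,"dz":0,"twist":-0.121,"jaw":1}
  ]
}}

```text
t: 5.23
eef_pos: [0.4825, -0.3628, 0.1831]
ee_rot: [-3.141, -0.001, -0.542]
force: [1.4, 0.6, 0.6]
width: 0.0876
gripper_force: 0.0
```

{"op": "move_arm", "data": {
  "increments": [
    {"dx":0,"dy":0,"dz":0,"twist":-0.118,"jaw":1},
    {"dx":0,"dy":0,"dz":0,"twist":-0.118,"jaw":1},
    {"dx":0.004,"dy":0,"dz":0.03,"twist":0,"jaw":1},
    {"dx":0,"dy":0,"dz":0.03,"twist":0,"jaw":1},
    {"dx":0,"dy":0,"dz":0.03,"twist":0,"jaw":1},
    {"dx":0,"dy":0,"dz":0.0127,"twist":0,"jaw":1},
    {"dx":0,"dy":0,"dz":0.01,"twist":0,"jaw":1},
    {"dx":0,"dy":0,"dz":0,"twist":0,"jaw":1}
  ]
}}

```text
t: 5.9
eef_pos: [0.4854, -0.3637, 0.068]
ee_rot: [-3.141, 0.002, -0.312]
force: [-0.8, 0.4, -0.0]
width: 0.0876
gripper_force: 0.0
```

Run:
```python
from m import *
delta(.486,-.364,.069,-.31)
```

```text
t 5.9 p [ 0.4854 -0.3637  0.068 ] r [-3.141e+00  2.000e-03 -3.120e-01] F [-0.8  0.4 -0. ] w 0.0876 gf 0.0 q [-0.32  0.48 -0.39 -0.   -0.71  1.58]
dx 0.0006 dy 0.0001 dz -0.0010 twist -0.0019
```

{"op": "move_arm", "data": {
  "increments": [
    {"dx":0,"dy":0,"dz":0,"twist":0,"jaw":-1},
    {"dx":0,"dy":0,"dz":0,"twist":0,"jaw":-1},
    {"dx":0,"dy":0,"dz":0,"twist":0,"jaw":-1},
    {"dx":0,"dy":0,"dz":0,"twist":0,"jaw":-1},
    {"dx":0,"dy":0,"dz":0,"twist":0,"jaw":-1},
    {"dx":0,"dy":0,"dz":0,"twist":0,"jaw":-1},
    {"dx":0,"dy":0,"dz":0,"twist":0,"jaw":-1},
    {"dx":0,"dy":0,"dz":0,"twist":0,"jaw":-1}
  ],
  "force": 40
}}

```text
t: 6.57
eef_pos: [0.4861, -0.3639, 0.0696]
ee_rot: [-3.142, -0.0, -0.312]
force: [0.3, 0.0, -0.2]
width: 0.04
gripper_force: 0.0
```

{"op": "move_arm", "data": {
  "increments": [
    {"dx":0,"dy":0,"dz":0,"twist":0,"jaw":-1},
    {"dx":0,"dy":0,"dz":0,"twist":0,"jaw":-1},
    {"dx":0,"dy":0,"dz":0,"twist":0,"jaw":-1},
    {"dx":0,"dy":0,"dz":0,"twist":0,"jaw":-1}
  ]
}}

```text
t: 6.9
eef_pos: [0.486, -0.3639, 0.0694]
ee_rot: [3.142, 0.0, -0.312]
force: [0.0, 0.0, -0.3]
width: 0.0297
gripper_force: 40.0
```

{"op": "move_arm", "data": {
  "increments": [
    {"dx":0,"dy":0,"dz":-0.01,"twist":0,"jaw":-1},
    {"dx":0,"dy":0,"dz":-0.025,"twist":0,"jaw":-1},
    {"dx":0,"dy":0,"dz":-0.035,"twist":0,"jaw":-1},
    {"dx":0,"dy":0,"dz":-0.035,"twist":0,"jaw":-1},
    {"dx":0,"dy":0,"dz":-0.035,"twist":0,"jaw":-1},
    {"dx":0,"dy":0,"dz":-0.035,"twist":0,"jaw":-1},
    {"dx":0,"dy":0,"dz":-0.035,"twist":0,"jaw":-1},
    {"dx":0,"dy":0,"dz":-0.035,"twist":0,"jaw":-1},
    {"dx":0,"dy":0,"dz":-0.025,"twist":0,"jaw":-1},
    {"dx":0,"dy":0,"dz":-0.015,"twist":0,"jaw":-1},
    {"dx":0,"dy":0,"dz":0,"twist":0,"jaw":-1}
  ]
}}

```text
t: 7.82
eef_pos: [0.4867, -0.3644, 0.3598]
ee_rot: [3.14, -0.007, -0.311]
force: [1.2, -0.2, -0.6]
width: 0.0296
gripper_force: 40.0
```

Run:
```python
from m import *
delta(.545,.09,.354,-.02)
for c in ["top","side"]:
    g=arm.grab_frame(c); cv2.imwrite(f"pics/{c}3.png",g)
    for n in ["red_key","red_key_ring"]:
        print(c,n,[(np.round(d["position"],3),round(d["score"],2)) for d in arm.pinpoint(c,n)[:1]])
```

```text
t 7.82 p [ 0.4867 -0.3644  0.3598] r [ 3.14  -0.007 -0.311] F [ 1.2 -0.2 -0.6] w 0.0296 gf 40.0 q [-0.32  0.21 -0.04  0.   -1.31  1.58]
dx -0.0838 dy -0.4504 dz 0.0058 twist -0.2915
top red_key []
top red_key_ring [(array([ 0.602, -0.406,  0.296]), 0.68)]
side red_key [(array([ 0.532, -0.377,  0.288]), 0.89)]
side red_key_ring [(array([ 0.603, -0.401,  0.293]), 0.6)]
```

{"op": "move_arm", "data": {
  "increments": [
    {"dx":-0.007,"dy":-0.0375,"dz":0,"twist":0,"jaw":-1},
    {"dx":-0.007,"dy":-0.0375,"dz":0,"twist":0,"jaw":-1},
    {"dx":-0.007,"dy":-0.0375,"dz":0,"twist":0,"jaw":-1},
    {"dx":-0.007,"dy":-0.0375,"dz":0,"twist":0,"jaw":-1},
    {"dx":-0.007,"dy":-0.0375,"dz":0,"twist":0,"jaw":-1},
    {"dx":-0.007,"dy":-0.0375,"dz":0,"twist":0,"jaw":-1},
    {"dx":-0.007,"dy":-0.0375,"dz":0,"twist":0,"jaw":-1},
    {"dx":-0.007,"dy":-0.0375,"dz":0,"twist":0,"jaw":-1},
    {"dx":-0.007,"dy":-0.0375,"dz":0,"twist":0,"jaw":-1},
    {"dx":-0.007,"dy":-0.0375,"dz":0,"twist":0,"jaw":-1},
    {"dx":-0.007,"dy":-0.0375,"dz":0,"twist":0,"jaw":-1},
    {"dx":-0.007,"dy":-0.0375,"dz":0,"twist":0,"jaw":-1}
  ]
}}

```text
t: 9.12
eef_pos: [0.5438, 0.092, 0.3538]
ee_rot: [3.141, 0.001, -0.312]
force: [1.0, -0.4, -0.3]
width: 0.0299
gripper_force: 40.0
```

{"op": "move_arm", "data": {
  "increments": [
    {"dx":0,"dy":0,"dz":0,"twist":-0.097,"jaw":-1},
    {"dx":0,"dy":0,"dz":0,"twist":-0.097,"jaw":-1},
    {"dx":0,"dy":0,"dz":0,"twist":-0.097,"jaw":-1},
    {"dx":0,"dy":0,"dz":0,"twist":0,"jaw":-1}
  ]
}}

```text
t: 9.45
eef_pos: [0.5439, 0.0906, 0.3534]
ee_rot: [3.141, 0.002, -0.016]
force: [-0.2, -0.8, -1.2]
width: 0.0293
gripper_force: 40.0
```

Run:
```python
from m import *
delta(.565,.10,.329,-.02)
for c in ["top","side"]:
    g=arm.grab_frame(c); cv2.imwrite(f"pics/{c}4.png",g)
    for n in ["red_key","red_key_ring","hook_tip","key_cabinet"]:
        print(c,n,[(np.round(d["position"],3),round(d["score"],2)) for d in arm.pinpoint(c,n)[:1]])
```

```text
t 9.45 p [0.5439 0.0906 0.3534] r [ 3.141e+00  2.000e-03 -1.600e-02] F [-0.2 -0.8 -1.2] w 0.0293 gf 40.0 q [ 0.52  0.12 -0.16 -0.   -1.29  1.03]
dx 0.0209 dy -0.0098 dz 0.0244 twist 0.0043
top red_key [(array([0.591, 0.09 , 0.285]), 0.59)]
top red_key_ring [(array([0.665, 0.086, 0.289]), 0.81)]
top hook_tip []
top key_cabinet [(array([ 0.691,  0.148, -0.004]), 0.93)]
side red_key [(array([0.595, 0.089, 0.289]), 0.58)]
side red_key_ring [(array([0.666, 0.086, 0.293]), 0.48)]
side hook_tip [(array([0.693, 0.146, 0.216]), 0.59)]
side key_cabinet [(array([0.684, 0.149, 0.003]), 0.97)]
```

{"op": "move_arm", "data": {
  "increments": [
    {"dx":0.021,"dy":0,"dz":0.01,"twist":0,"jaw":-1},
    {"dx":0,"dy":0,"dz":0.01,"twist":0,"jaw":-1},
    {"dx":0,"dy":0,"dz":0.008,"twist":0,"jaw":-1},
    {"dx":0,"dy":0,"dz":0.007,"twist":0,"jaw":-1},
    {"dx":0,"dy":0,"dz":0.007,"twist":0,"jaw":-1},
    {"dx":0,"dy":0,"dz":0,"twist":0,"jaw":-1}
  ],
  "force": 12
}}

```text
t: 10.45
eef_pos: [0.5646, 0.0897, 0.3113]
ee_rot: [3.141, 0.001, -0.021]
force: [-1.1, 1.0, 0.5]
width: 0.0298
gripper_force: 12.0
```

Run:
```python
from m import *
delta(.565,.09,.285,-.02)
for c in ["top","side"]:
    g=arm.grab_frame(c); cv2.imwrite(f"pics/{c}5.png",g)
    for n in ["red_key","red_key_ring"]:
        print(c,n,[(np.round(d["position"],3),round(d["score"],2)) for d in arm.pinpoint(c,n)[:1]])
g=cv2.imread("pics/side5.png");cv2.imwrite("pics/s5c.png",cv2.resize(g[90:270,230:430],None,fx=3,fy=3))
```

```text
t 10.45 p [0.5646 0.0897 0.3113] r [ 3.141e+00  1.000e-03 -2.100e-02] F [-1.1  1.   0.5] w 0.0298 gf 12.0 q [ 0.5   0.18 -0.19 -0.   -1.2   1.05]
dx 0.0004 dy -0.0003 dz 0.0263 twist -0.0008
top red_key [(array([0.612, 0.091, 0.253]), 0.53)]
top red_key_ring [(array([0.684, 0.085, 0.281]), 0.62)]
side red_key [(array([0.612, 0.09 , 0.258]), 0.65)]
side red_key_ring [(array([0.686, 0.085, 0.282]), 0.66)]
```

View pics/s5c.png

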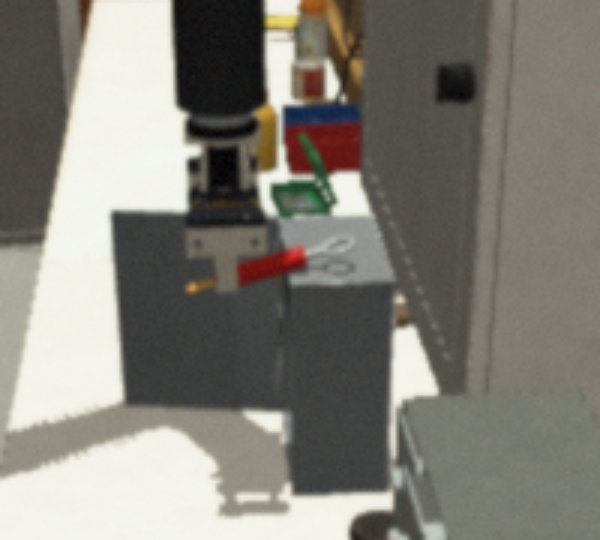

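It works: the key pivots on the roof's edge, with the fob at crop (270,262), the ring raised at (330,245), and about 15° of tilt. I'll keep lowering to about 36°, then grip firmly.

{"op": "move_arm", "data": {
  "increments": [
    {"dx":0,"dy":0,"dz":0.007,"twist":0,"jaw":-1},
    {"dx":0,"dy":0,"dz":0.007,"twist":0,"jaw":-1},
    {"dx":0,"dy":0,"dz":0.007,"twist":0,"jaw":-1},
    {"dx":0,"dy":0,"dz":0.007,"twist":0,"jaw":-1},
    {"dx":0,"dy":0,"dz":0,"twist":0,"jaw":-1}
  ],
  "force": 12
}}

```text
t: 11.17
eef_pos: [0.5643, 0.0896, 0.2823]
ee_rot: [3.141, 0.003, -0.021]
force: [-0.4, 0.9, -0.4]
width: 0.0299
gripper_force: 12.0
```

{"op": "move_arm", "data": {
  "increments": [
    {"dx":0,"dy":0,"dz":0,"twist":0,"jaw":-1},
    {"dx":0,"dy":0,"dz":0,"twist":0,"jaw":-1},
    {"dx":0,"dy":0,"dz":-0.01,"twist":0,"jaw":-1},
    {"dx":-0.03,"dy":0,"dz":-0.01,"twist":0,"jaw":-1},
    {"dx":-0.04,"dy":0,"dz":0,"twist":0,"jaw":-1},
    {"dx":-0.04,"dy":0,"dz":0,"twist":0,"jaw":-1},
    {"dx":0,"dy":0,"dz":0,"twist":0,"jaw":-1}
  ],
  "force": 55
}}

```text
t: 11.75
eef_pos: [0.4498, 0.0908, 0.3055]
ee_rot: [-3.14, 0.001, -0.021]
force: [-0.6, -0.6, -1.8]
width: 0.0297
gripper_force: 55.0
```

Run:
```python
from m import *
s=st();p=s["eef_pos"]
L=[]
for c in ["top","side"]*2:
    g=arm.grab_frame(c); cv2.imwrite(f"pics/{c}6.png",g)
    r=arm.pinpoint(c,"red_key_ring")[:1]
    for d in r: print(c,np.round(d["position"]-p,4),round(d["score"],2))
    r=arm.pinpoint(c,"red_key")[:1]
    for d in r: print(c,"key",np.round(d["position"]-p,4),round(d["score"],2))
```

```text
t 11.75 p [0.4498 0.0908 0.3055] r [-3.14e+00  1.00e-03 -2.10e-02] F [-0.6 -0.6 -1.8] w 0.0297 gf 55.0 q [ 0.63 -0.02 -0.42 -0.   -1.17  0.92]
top [ 0.0992 -0.0048  0.0096] 0.83
top key [ 0.0439  0.0013 -0.04  ] 0.88
side [ 0.1036 -0.0031  0.0122] 0.75
side key [ 0.0504  0.003  -0.0365] 0.61
top [ 0.1054 -0.0074  0.0082] 0.88
top key [ 0.0499 -0.0006 -0.0401] 0.65
side [ 0.107  -0.0049  0.0109] 0.73
side key [ 0.0517  0.0018 -0.0377] 0.52
```

{"op": "move_arm", "data": {
  "increments": [
    {"dx":0,"dy":-0.019,"dz":0.022,"twist":0,"jaw":-1},
    {"dx":0,"dy":-0.019,"dz":0.022,"twist":0,"jaw":-1},
    {"dx":0,"dy":-0.018,"dz":0.022,"twist":0,"jaw":-1},
    {"dx":0,"dy":0,"dz":0.022,"twist":0,"jaw":-1},
    {"dx":0,"dy":0,"dz":0.022,"twist":0,"jaw":-1},
    {"dx":0,"dy":0,"dz":0.0235,"twist":0,"jaw":-1},
    {"dx":0,"dy":0,"dz":0,"twist":0,"jaw":-1},
    {"dx":0,"dy":0,"dz":0,"twist":0,"jaw":-1}
  ]
}}

```text
t: 13.02
eef_pos: [0.4561, 0.1476, 0.1703]
ee_rot: [3.139, 0.002, -0.021]
force: [0.5, 0.1, -1.0]
width: 0.0297
gripper_force: 55.0
```

Run:
```python
from m import *
delta(.563,.146,.172,-.021); p=arm.get_state()["eef_pos"]
for c in ["top","side"]*2:
    g=arm.grab_frame(c); cv2.imwrite(f"pics/{c}7.png",g)
    for n in ["red_key_ring","hook_tip"]:
        for d in arm.pinpoint(c,n)[:1]: print(c,n,np.round(d["position"],4),np.round(d["position"]-p,4),round(d["score"],2))
```

```text
t 13.02 p [0.4561 0.1476 0.1703] r [ 3.139e+00  2.000e-03 -2.100e-02] F [ 0.5  0.1 -1. ] w 0.0297 gf 55.0 q [ 0.72  0.16 -0.57  0.   -0.84  0.83]
dx 0.1069 dy -0.0006 dz -0.0017 twist 0.0003
top red_key_ring [0.5528 0.1421 0.1808] [ 0.0967 -0.0055  0.0105] 0.65
side red_key_ring [0.5594 0.1458 0.184 ] [ 0.1033 -0.0018  0.0137] 0.65
side hook_tip [0.6916 0.1458 0.2148] [ 0.2355 -0.0018  0.0445] 0.9
top red_key_ring [0.5566 0.1416 0.1787] [ 0.1005 -0.006   0.0084] 0.58
```

{"op": "move_arm", "data": {
  "increments": [
    {"dx":0.025,"dy":0,"dz":0,"twist":0,"jaw":-1},
    {"dx":0.03,"dy":0,"dz":0,"twist":0,"jaw":-1},
    {"dx":0.03,"dy":0,"dz":0,"twist":0,"jaw":-1},
    {"dx":0.022,"dy":0,"dz":0,"twist":0,"jaw":-1},
    {"dx":0,"dy":0,"dz":-0.01,"twist":0,"jaw":-1},
    {"dx":0,"dy":0,"dz":-0.01,"twist":0,"jaw":-1},
    {"dx":0,"dy":0,"dz":-0.01,"twist":0,"jaw":-1},
    {"dx":0,"dy":0,"dz":0,"twist":0,"jaw":-1}
  ]
}}

```text
t: 14.28
eef_pos: [0.5637, 0.1462, 0.2037]
ee_rot: [-3.14, -0.003, -0.02]
force: [0.4, -0.9, 1.1]
width: 0.0294
gripper_force: 55.0
```

{"op": "move_arm", "data": {
  "increments": [
    {"dx":0.007,"dy":0,"dz":-0.004,"twist":0,"jaw":-1},
    {"dx":0,"dy":0,"dz":-0.004,"twist":0,"jaw":-1},
    {"dx":0,"dy":0,"dz":0,"twist":0,"jaw":-1},
    {"dx":0,"dy":0,"dz":-0.004,"twist":0,"jaw":-1},
    {"dx":0,"dy":0,"dz":-0.003,"twist":0,"jaw":-1},
    {"dx":0,"dy":0,"dz":-0.003,"twist":0,"jaw":-1},
    {"dx":0,"dy":0,"dz":0,"twist":0,"jaw":-1}
  ],
  "force": 12
}}

```text
t: 14.87
eef_pos: [0.5703, 0.1457, 0.2194]
ee_rot: [-3.141, -0.0, -0.021]
force: [0.5, -0.7, -2.0]
width: 0.0299
gripper_force: 12.0
```

Run:
```python
from m import *
delta(.57,.145,.221,-.021); p=arm.get_state()["eef_pos"]
for c in ["top","side"]*2:
    g=arm.grab_frame(c); cv2.imwrite(f"pics/{c}8.png",g)
    for n in ["red_key_ring","red_key"]:
        for d in arm.pinpoint(c,n)[:1]: print(c,n,np.round(d["position"],4),np.round(d["position"]-p,4),round(d["score"],2))
g=cv2.imread("pics/side8.png");t=cv2.imread("pics/top8.png")
cv2.imwrite("pics/c8.png",np.hstack([cv2.resize(g[110:270,240:380],None,fx=2.8,fy=2.8,interpolation=2),cv2.resize(t[160:320,150:275],None,fx=2.8,fy=2.8,interpolation=2)]))
```

```text
t 14.87 p [0.5703 0.1457 0.2194] r [-3.141 -0.    -0.021] F [ 0.5 -0.7 -2. ] w 0.0299 gf 12.0 q [ 0.58  0.28 -0.28  0.   -1.01  0.97]
dx -0.0003 dy 0.0007 dz -0.0016 twist 0.0003
top red_key [0.6156 0.1478 0.175 ] [ 0.0453  0.0021 -0.0444] 0.51
side red_key [0.6187 0.146  0.1788] [ 0.0484  0.0003 -0.0406] 0.43
top red_key [0.6137 0.1472 0.1739] [ 0.0434  0.0015 -0.0455] 0.47
side red_key_ring [0.6938 0.1407 0.2159] [ 0.1235 -0.005  -0.0035] 0.37
side red_key [0.6169 0.1474 0.1815] [ 0.0466  0.0017 -0.0379] 0.58
```

View pics/c8.png

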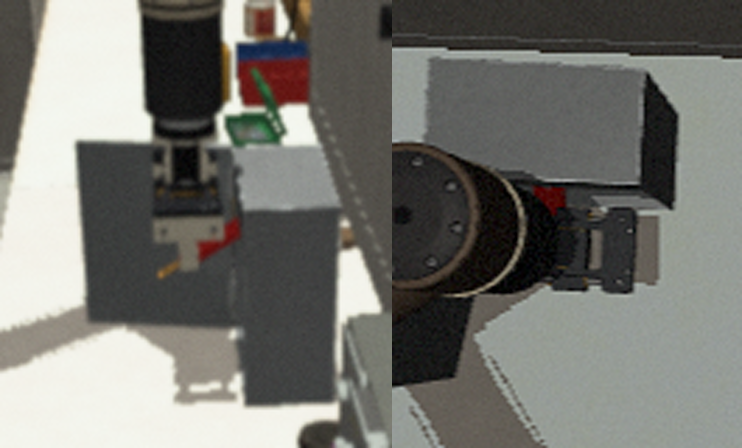

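Side crop: the fob goes in under the header at (215,240), and the body stands clear in front of it. The tilt is now about 31°. I'll grip firmly, move forward 16 mm so the ring is over the tip, then lower while watching the force.

{"op": "move_arm", "data": {
  "increments": [
    {"dx":0,"dy":0,"dz":0,"twist":0,"jaw":-1},
    {"dx":0,"dy":0,"dz":0,"twist":0,"jaw":-1},
    {"dx":0.008,"dy":0,"dz":0,"twist":0,"jaw":-1},
    {"dx":0.008,"dy":0,"dz":0,"twist":0,"jaw":-1},
    {"dx":0,"dy":0,"dz":0,"twist":0,"jaw":-1},
    {"dx":0,"dy":0,"dz":0,"twist":0,"jaw":-1}
  ],
  "force": 55
}}

```text
t: 15.97
eef_pos: [0.5869, 0.1452, 0.2186]
ee_rot: [3.141, 0.0, -0.021]
force: [0.6, 0.4, -1.6]
width: 0.0296
gripper_force: 55.0
```

{"op": "move_arm", "data": {
  "increments": [
    {"dx":0,"dy":0,"dz":0.005,"twist":0,"jaw":-1},
    {"dx":0,"dy":0,"dz":0.005,"twist":0,"jaw":-1},
    {"dx":0,"dy":0,"dz":0.005,"twist":0,"jaw":-1},
    {"dx":0,"dy":0,"dz":0.003,"twist":0,"jaw":-1},
    {"dx":0,"dy":0,"dz":0,"twist":0,"jaw":-1},
    {"dx":0,"dy":0,"dz":0,"twist":0,"jaw":-1}
  ]
}}

```text
t: 16.47
eef_pos: [0.5862, 0.1453, 0.2006]
ee_rot: [3.141, 0.001, -0.021]
force: [0.8, -0.3, -0.4]
width: 0.0291
gripper_force: 55.0
```

Run:
```python
from m import *
delta(.586,.145,.1945,-.021); p=arm.get_state()["eef_pos"]
for c in ["top","side"]*2:
    g=arm.grab_frame(c); cv2.imwrite(f"pics/{c}9.png",g)
    for n in ["red_key_ring","red_key"]:
        for d in arm.pinpoint(c,n)[:1]: print(c,n,np.round(d["position"],4),np.round(d["position"]-p,4),round(d["score"],2))
print(arm.get_state()["moment"],arm.get_state()["force"])
```

```text
t 16.47 p [0.5862 0.1453 0.2006] r [ 3.141e+00  1.000e-03 -2.100e-02] F [ 0.8 -0.3 -0.4] w 0.0291 gf 55.0 q [ 0.57  0.32 -0.27  0.   -0.98  0.98]
dx -0.0002 dy 0.0003 dz 0.0061 twist 0.0003
top red_key [ 0.4798 -0.1683 -0.0006] [-0.1064 -0.3136 -0.2012] 0.33
side red_key [0.632 0.147 0.161] [ 0.0458  0.0017 -0.0396] 0.59
side red_key [0.6327 0.1445 0.1628] [ 0.0465 -0.0008 -0.0378] 0.61
[-0.05380862  0.15596097  0.03545785] [-0.06499985 -0.10947425 -0.42470148]
```

{"op": "move_arm", "data": {
  "increments": [
    {"dx":0,"dy":0,"dz":0.003,"twist":0,"jaw":-1},
    {"dx":0,"dy":0,"dz":0.003,"twist":0,"jaw":-1},
    {"dx":0,"dy":0,"dz":0.003,"twist":0,"jaw":-1},
    {"dx":0,"dy":0,"dz":0,"twist":0,"jaw":-1}
  ]
}}

```text
t: 17.4
eef_pos: [0.5859, 0.1451, 0.1909]
ee_rot: [3.141, 0.001, -0.021]
force: [0.5, -0.5, -0.8]
width: 0.0293
gripper_force: 55.0
```

{"op": "move_arm", "data": {
  "increments": [
    {"dx":-0.003,"dy":0,"dz":0,"twist":0,"jaw":-1},
    {"dx":-0.003,"dy":0,"dz":0,"twist":0,"jaw":-1},
    {"dx":0,"dy":0,"dz":0,"twist":0,"jaw":-1}
  ]
}}

```text
t: 17.65
eef_pos: [0.581, 0.1459, 0.1928]
ee_rot: [-3.141, -0.003, -0.02]
force: [3.7, 2.7, 0.4]
width: 0.0293
gripper_force: 55.0
```

{"op": "move_arm", "data": {
  "increments": [
    {"dx":-0.002,"dy":0,"dz":0,"twist":0,"jaw":-1},
    {"dx":0,"dy":0,"dz":0,"twist":0,"jaw":-1},
    {"dx":0,"dy":0,"dz":0,"twist":0,"jaw":-1}
  ]
}}

```text
t: 17.9
eef_pos: [0.5802, 0.1465, 0.1935]
ee_rot: [-3.14, -0.005, -0.019]
force: [6.5, 2.2, 1.6]
width: 0.0295
gripper_force: 55.0
```

The pull test shows the ring is caught behind the hook: Fx rises to 6.5 N and z lifts slightly. I'll ease off and release.

{"op": "move_arm", "data": {
  "increments": [
    {"dx":0.005,"dy":0,"dz":0.002,"twist":0,"jaw":-1},
    {"dx":0,"dy":0,"dz":0,"twist":0,"jaw":-1},
    {"dx":0,"dy":0,"dz":0,"twist":0,"jaw":0.2},
    {"dx":0,"dy":0,"dz":0,"twist":0,"jaw":0.2},
    {"dx":0,"dy":0,"dz":0,"twist":0,"jaw":0.2},
    {"dx":0,"dy":0,"dz":0,"twist":0,"jaw":0.2},
    {"dx":0,"dy":0,"dz":0,"twist":0,"jaw":0.2},
    {"dx":0,"dy":0,"dz":0,"twist":0,"jaw":0.2},
    {"dx":0,"dy":0,"dz":0,"twist":0,"jaw":0.2},
    {"dx":0,"dy":0,"dz":0,"twist":0,"jaw":0.2},
    {"dx":0,"dy":0,"dz":0,"twist":0,"jaw":0.2},
    {"dx":0,"dy":0,"dz":0,"twist":0,"jaw":0.2}
  ]
}}

```text
t: 18.9
eef_pos: [0.5833, 0.1454, 0.19]
ee_rot: [3.142, 0.0, -0.021]
force: [0.5, -0.3, 0.2]
width: 0.0529
gripper_force: 0.0
```

{"op": "move_arm", "data": {
  "increments": [
    {"dx":0,"dy":0,"dz":0,"twist":0,"jaw":0.2},
    {"dx":0,"dy":0,"dz":0,"twist":0,"jaw":0.2},
    {"dx":-0.015,"dy":0,"dz":0,"twist":0,"jaw":0.2},
    {"dx":-0.03,"dy":0,"dz":0,"twist":0,"jaw":0.2},
    {"dx":-0.04,"dy":0,"dz":0,"twist":0,"jaw":0.2},
    {"dx":-0.04,"dy":0,"dz":0,"twist":0,"jaw":0.2},
    {"dx":-0.01,"dy":0,"dz":-0.035,"twist":0,"jaw":0.2},
    {"dx":0,"dy":0,"dz":-0.04,"twist":0,"jaw":0.2},
    {"dx":0,"dy":0,"dz":-0.04,"twist":0,"jaw":0.2},
    {"dx":0,"dy":0,"dz":-0.03,"twist":0,"jaw":0.2}
  ]
}}

```text
t: 19.73
eef_pos: [0.4483, 0.1482, 0.3388]
ee_rot: [-3.14, -0.003, -0.02]
force: [1.2, 0.9, -0.3]
width: 0.0522
gripper_force: 0.0
```

Run:
```python
from m import *
st()
for c in ["top","side"]:
    g=arm.grab_frame(c); cv2.imwrite(f"pics/{c}10.png",g)
    for n in ["red_key_ring","red_key","cabinet_door_edge"]:
        for d in arm.pinpoint(c,n)[:2]: print(c,n,np.round(d["position"],4),round(d["score"],2))
g=cv2.imread("pics/side10.png");t=cv2.imread("pics/top10.png")
cv2.imwrite("pics/c10.png",np.hstack([cv2.resize(g[110:270,240:380],None,fx=2.8,fy=2.8,interpolation=2),cv2.resize(t[160:320,130:255],None,fx=2.8,fy=2.8,interpolation=2)]))
```

```text
t 19.73 p [0.4483 0.1482 0.3388] r [-3.14e+00 -3.00e-03 -2.00e-02] F [ 1.2  0.9 -0.3] w 0.0522 gf 0.0 q [ 0.74 -0.01 -0.34  0.   -1.24  0.81]
side cabinet_door_edge [0.4363 0.2904 0.2591] 0.73
```

View pics/c10.png

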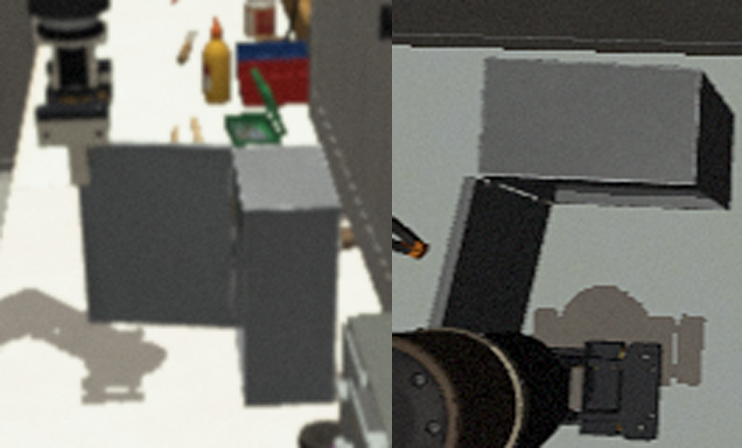

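The key is out of the gripper and nothing hangs out of the cabinet, so it is inside on the hook. The side crop shows the door still open at (165,235). Next I'll cross over the door and sweep it shut with the fingertips over its top part, keeping the body above z=0.28.

Run:
```python
from m import *
H=np.array([.630,.247]); W=[]
for ph in np.r_[169.7,np.arange(176,269,8),268.8]:
    a=np.radians(ph);u=np.array([np.cos(a),np.sin(a)]);n=np.array([u[1],-u[0]])
    m=.021*abs(n[1])+.010*abs(n[0])
    if not W: W.append(H+.15*u+(.012+m+.015)*n)
    W.append(H+.15*u+(.012+m)*n)
W=np.array(W);print(W[0],W[-1])
delta(*W[0],.285,-.02)
y=-.02;d=np.diff(W,axis=0)
for k in d: print("%.4f %.4f"%(k@[np.cos(y),np.sin(y)],k@[np.sin(y),-np.cos(y)]))
```

```text
[0.49125894 0.32247306] [0.60442596 0.0975028 ]
t 20.13 p [0.448  0.1479 0.3337] r [ 3.14e+00  2.00e-03 -2.10e-02] F [-0.3  0.4 -1.3] w 0.0527 gf 0.0 q [ 0.74 -0.01 -0.35 -0.   -1.23  0.81]
dx 0.0396 dy -0.1755 dz 0.0487 twist -0.0009
-0.0024 0.0148
-0.0055 0.0168
-0.0043 0.0210
-0.0015 0.0205
0.0014 0.0209
0.0044 0.0210
0.0075 0.0205
0.0107 0.0195
0.0137 0.0180
0.0165 0.0160
0.0191 0.0135
0.0211 0.0105
0.0227 0.0071
0.0142 0.0026
```

{"op": "move_arm", "data": {
  "increments": [
    {"dx":0,"dy":0,"dz":-0.04,"twist":0,"jaw":-1},
    {"dx":0.008,"dy":-0.037,"dz":0,"twist":0,"jaw":-1},
    {"dx":0.008,"dy":-0.037,"dz":0,"twist":0,"jaw":-1},
    {"dx":0.008,"dy":-0.037,"dz":0,"twist":0,"jaw":-1},
    {"dx":0.008,"dy":-0.037,"dz":0,"twist":0,"jaw":-1},
    {"dx":0.008,"dy":-0.037,"dz":0,"twist":0,"jaw":-1},
    {"dx":0,"dy":0,"dz":0,"twist":0,"jaw":-1},
    {"dx":0,"dy":0,"dz":0,"twist":0,"jaw":-1},
    {"dx":0,"dy":0,"dz":0.03,"twist":0,"jaw":-1},
    {"dx":0,"dy":0,"dz":0.03,"twist":0,"jaw":-1},
    {"dx":0,"dy":0,"dz":0.029,"twist":0,"jaw":-1},
    {"dx":0,"dy":0,"dz":0,"twist":0,"jaw":-1}
  ]
}}

```text
t: 21.13
eef_pos: [0.4898, 0.3296, 0.2796]
ee_rot: [3.135, 0.008, -0.022]
force: [-1.1, -0.8, -1.5]
width: 0.0005
gripper_force: 0.0
```

Run:
```python
from m import *
delta(.489,.3077,.285,-.02)
for c in ["side","top"]:
    g=arm.grab_frame(c); cv2.imwrite(f"pics/{c}11.png",g)
    for d in arm.pinpoint(c,"cabinet_door_edge")[:1]: print(c,np.round(d["position"],4),round(d["score"],2))
```

```text
t 21.13 p [0.4898 0.3296 0.2796] r [ 3.135  0.008 -0.022] F [-1.1 -0.8 -1.5] w 0.0005 gf 0.0 q [ 0.92  0.23 -0.19 -0.   -1.16  0.63]
dx -0.0003 dy 0.0219 dz -0.0054 twist -0.0024
side [0.4363 0.2926 0.2596] 0.78
```

{"op": "move_arm", "data": {
  "increments": [
    {"dx":0,"dy":0.011,"dz":0,"twist":0,"jaw":-1},
    {"dx":0,"dy":0.011,"dz":0,"twist":0,"jaw":-1},
    {"dx":-0.005,"dy":0.0168,"dz":0,"twist":0,"jaw":-1},
    {"dx":-0.004,"dy":0.021,"dz":0,"twist":0,"jaw":-1},
    {"dx":-0.0015,"dy":0.0205,"dz":0,"twist":0,"jaw":-1},
    {"dx":0.0014,"dy":0.021,"dz":0,"twist":0,"jaw":-1},
    {"dx":0.0044,"dy":0.021,"dz":0,"twist":0,"jaw":-1},
    {"dx":0.0075,"dy":0.0205,"dz":0,"twist":0,"jaw":-1}
  ]
}}

```text
t: 22.0
eef_pos: [0.4917, 0.1877, 0.2873]
ee_rot: [-3.14, -0.002, -0.02]
force: [-0.0, 0.8, -0.3]
width: 0.0005
gripper_force: 0.5
```

Run:
```python
from m import *
st()
for c in ["side","top"]:
    g=arm.grab_frame(c); cv2.imwrite(f"pics/{c}12.png",g)
    for d in arm.pinpoint(c,"cabinet_door_edge")[:1]: print(c,np.round(d["position"],4),round(d["score"],2))
g=cv2.imread("pics/side12.png");t=cv2.imread("pics/top12.png")
cv2.imwrite("pics/c12.png",np.hstack([cv2.resize(g[110:270,240:380],None,fx=2.8,fy=2.8,interpolation=2),cv2.resize(t[160:320,130:255],None,fx=2.8,fy=2.8,interpolation=2)]))
```

```text
t 22.0 p [0.4917 0.1877 0.2873] r [-3.14e+00 -2.00e-03 -2.00e-02] F [-0.   0.8 -0.3] w 0.0005 gf 0.5 q [ 0.74  0.12 -0.32 -0.   -1.13  0.81]
side [0.4598 0.1331 0.2574] 0.81
top [0.4717 0.1237 0.2595] 0.91
```

View pics/c12.png

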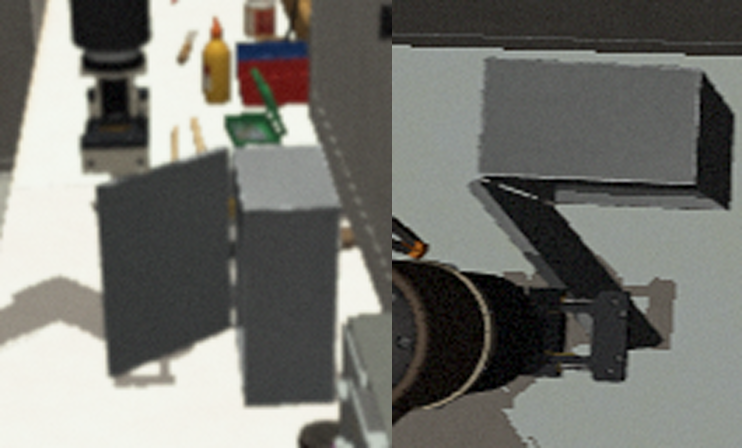

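The door is swinging shut: side crop edge at (105,280), top crop free corner at (655,345). I'll carry on with the sweep.

{"op": "move_arm", "data": {
  "increments": [
    {"dx":0.0107,"dy":0.0195,"dz":0,"twist":0,"jaw":-1},
    {"dx":0.0137,"dy":0.018,"dz":0,"twist":0,"jaw":-1},
    {"dx":0.0165,"dy":0.016,"dz":0,"twist":0,"jaw":-1},
    {"dx":0.0191,"dy":0.0135,"dz":0,"twist":0,"jaw":-1},
    {"dx":0.015,"dy":0.008,"dz":0,"twist":0,"jaw":-1},
    {"dx":0.012,"dy":0.005,"dz":0,"twist":0,"jaw":-1},
    {"dx":0.009,"dy":0.003,"dz":0,"twist":0,"jaw":-1},
    {"dx":0.007,"dy":0.001,"dz":0,"twist":0,"jaw":-1},
    {"dx":0.006,"dy":0,"dz":0,"twist":0,"jaw":-1},
    {"dx":0,"dy":0,"dz":0,"twist":0,"jaw":-1}
  ]
}}

```text
t: 23.03
eef_pos: [0.6, 0.1037, 0.2857]
ee_rot: [3.141, 0.0, -0.021]
force: [-0.0, -0.4, -0.1]
width: 0.0005
gripper_force: 0.0
```

Run:
```python
from m import *
st()
for c in ["side","top"]:
    g=arm.grab_frame(c); cv2.imwrite(f"pics/{c}13.png",g)
    for d in arm.pinpoint(c,"cabinet_door_edge")[:1]: print(c,np.round(d["position"],4),round(d["score"],2))
```

```text
t 23.03 p [0.6    0.1037 0.2857] r [ 3.141  0.    -0.021] F [-0.  -0.4 -0.1] w 0.0005 gf 0.0 q [ 0.49  0.26 -0.15  0.   -1.17  1.06]
side [0.6106 0.0441 0.2608] 0.71
top [0.6098 0.0495 0.2607] 0.57
```

{"op": "move_arm", "data": {
  "increments": [
    {"dx":0.002,"dy":0,"dz":0,"twist":0,"jaw":-1},
    {"dx":0.002,"dy":0,"dz":0,"twist":0,"jaw":-1},
    {"dx":0.002,"dy":0,"dz":0,"twist":0,"jaw":-1},
    {"dx":0,"dy":0,"dz":0,"twist":0,"jaw":-1},
    {"dx":0,"dy":0,"dz":0,"twist":0,"jaw":-1}
  ]
}}

```text
t: 23.65
eef_pos: [0.605, 0.1031, 0.2861]
ee_rot: [-3.142, 0.001, -0.021]
force: [-3.0, 0.1, 2.3]
width: 0.0004
gripper_force: 1.9
```

{"op": "move_arm", "data": {
  "increments": [
    {"dx":0.002,"dy":0,"dz":0,"twist":0,"jaw":-1},
    {"dx":0.001,"dy":0,"dz":0,"twist":0,"jaw":-1},
    {"dx":0,"dy":0,"dz":0,"twist":0,"jaw":-1},
    {"dx":0,"dy":0,"dz":0,"twist":0,"jaw":-1}
  ]
}}

```text
t: 23.98
eef_pos: [0.6053, 0.1031, 0.2861]
ee_rot: [3.141, 0.005, -0.02]
force: [-17.6, 4.2, 11.8]
width: 0.0004
gripper_force: 8.9
```

Firm stop at the expected place. I'll back off and check.

{"op": "move_arm", "data": {
  "increments": [
    {"dx":-0.005,"dy":0,"dz":0,"twist":0,"jaw":-1},
    {"dx":-0.02,"dy":0,"dz":0,"twist":0,"jaw":-1},
    {"dx":-0.03,"dy":0,"dz":-0.01,"twist":0,"jaw":-1},
    {"dx":-0.04,"dy":0,"dz":-0.02,"twist":0,"jaw":-1},
    {"dx":-0.04,"dy":0,"dz":-0.02,"twist":0,"jaw":-1},
    {"dx":-0.02,"dy":0,"dz":0,"twist":0,"jaw":-1},
    {"dx":0,"dy":0,"dz":0,"twist":0,"jaw":-1},
    {"dx":0,"dy":0,"dz":0,"twist":0,"jaw":-1}
  ]
}}

```text
t: 24.65
eef_pos: [0.4583, 0.1063, 0.3344]
ee_rot: [-3.14, -0.003, -0.02]
force: [0.2, 0.6, -0.4]
width: 0.0002
gripper_force: 0.0
```

Run:
```python
from m import *
st()
for c in ["side","top"]:
    g=arm.grab_frame(c); cv2.imwrite(f"pics/{c}14.png",g)
    for n in ["cabinet_door_edge","red_key","blue_key","jar","black_tape"]:
        for d in arm.pinpoint(c,n)[:1]: print(c,n,np.round(d["position"],4),round(d["score"],2))
g=cv2.imread("pics/side14.png");t=cv2.imread("pics/top14.png")
cv2.imwrite("pics/c14.png",np.hstack([cv2.resize(g[110:270,240:380],None,fx=2.8,fy=2.8,interpolation=2),cv2.resize(t[160:320,130:255],None,fx=2.8,fy=2.8,interpolation=2)]))
```

```text
t 24.65 p [0.4583 0.1063 0.3344] r [-3.14e+00 -3.00e-03 -2.00e-02] F [ 0.2  0.6 -0.4] w 0.0002 gf 0.0 q [ 0.65 -0.01 -0.35  0.   -1.23  0.9 ]
side cabinet_door_edge [0.6133 0.0442 0.2595] 0.76
side blue_key [ 0.4786 -0.1694 -0.0042] 0.75
side black_tape [ 5.798e-01 -5.253e-01  3.000e-04] 0.95
top cabinet_door_edge [0.6137 0.0481 0.2587] 0.75
top blue_key [ 0.4814 -0.1677 -0.0008] 0.98
top jar [ 0.702  -0.1541  0.0013] 0.92
top black_tape [ 4.773e-01 -1.684e-01 -3.000e-04] 0.73
```

View pics/c14.png

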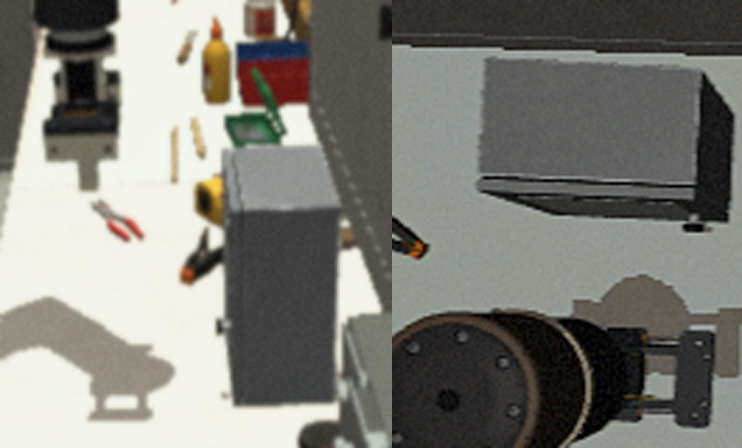

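The door is flush with the cabinet front: its edge measures (0.6135,0.046) against an expected (0.614,0.047). The bystanders haven't moved and the arm is clear.

```bash
python3 -c "
from m import *
print(arm.job_done())"
```

```text
the job is handed in; nothing more can be done
None
```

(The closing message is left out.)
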